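# Check the torque driver on the bench tester

## Robot

A 6-joint arm with a two-finger parallel gripper is mounted at the origin on a cart in front of the work surface, level with it; the furniture and walls round the work are solid. World frame = base frame: x ahead of the robot, y to its left, z up, the work surface at z = 0. Lengths are in m, angles in rad, forces in N, time in s.
With the tool pointing down it reaches from about 0.35 to 0.775 m from the base axis. Payload 5.5 kg.
Tool frame: the origin (TCP) lies at the very end of the fingers, on their centre line; the grasp point (between the pads) lies 19 mm behind it; x points along the fingers, y is the direction in which the jaws open and shut, and the axes are right-handed (so a half turn about x gives the same grasp; the last joint's range is limited). The gripper opens to 85 mm and grips with 20 to 120 N. Pads are 22 mm wide; open, the fingers measure 114 mm over their backs; the gripper's body (76 mm by 85 mm) begins 54 mm behind the grasp point. The pads swing forward as they close: fully open they stand 13 mm farther back than shut.
Start: joints at [1.005, 0.313, 0.046, 1.304, 0, 1.431], TCP at [0.238, 0.524, 0.231] pointing down, gripper open.
Joint ranges: [-2.76, 2.76], [-0.86, 1.69], [-1.03, 1.26], [-2.2, 2.34], [-1.47, 1.5], [-3.14, 3.14]. Speed limits (rad/s): [2.57, 2.57, 3.14, 3.14, 3.14, 3.14].

## Interface

Orientations are given as a unit quaternion [w, x, y, z].
In Python, from workcell import env gives the robot as it stands.
- The arm moves only by the tool servo_tool, never from a script. Its argument "increments" is a list of rows, each an object with "offset": the shift along the tool's x, y, z in cm, a list of three; "yaw": the turn about the tool's x in degrees. In form: [{"offset": [x, y, z], "yaw": yaw}, ...]. A call has exactly 8 rows; each row is the pose to reach, as a shift and turn from the pose commanded when the call began, along the tool's axes at that moment; what a row does not reach only later rows make up. A row lasts 1/10 s, in which the tool goes at most 50 mm and 8.59 degrees, less where a joint would pass 70% of its speed; a pose out of reach is approached as far as the arm can. A call with a gripper value outside its range is refused whole. "claw" is the opening, from 0 (shut) to 1 (fully open), set as the call begins (left out, the last holds). The fingers move at their own pace and stop on an object; "force" is the grip in N (left out, the last holds). Time passes only in rows, so rows that repeat a pose let the fingers close, or fill a call up. It gives the time, the measured TCP pose, the force and the opening at its end, in the units of the state.
- env.get_state(): the state, without advancing time (a new reading comes with each control period).
- env.read_camera(name): name is "side" or "top"; returns (picture, depth): 420x560x3 uint8, red, green, blue; 420x560 float32, m along the optical axis (not along the pixel's ray), 0 where there is no reading.
- env.camera_model(name): a dict with "vertical_fov" (degrees; the focal length in pixels is half the picture's height over the tangent of half this angle, whatever the lens; pixels are square), "cx", "cy" (the principal point, pixels), "world_from_camera" (4x4, takes a point from camera to world coordinates). Camera axes: x right, y up, looking along -z (the intrinsics and any distortion apply to the point x, -y, -z); pixel columns grow to the right and rows downward; lengths in m; the calibration is good to about 2 mm. A picture is of the moment at which its call begins. camera_model takes no time and is no camera call.
- env.hand_in(): hands the job in, once; it reports no verdict.
The state is a dict: "clock": time; "joint_pos": joint angles; "qvel": joint speeds; "tau": joint torques, N m; "tcp_pos": TCP position; "orientation": TCP orientation; "wrist_force": force on the tool from outside, world axes, zero at the start; "ft_torque": the same for the moment, N m; "finger_gap": finger opening in m.
Only numpy, scipy, OpenCV 4.12 (cv2) and the standard library are available. Lean on these libraries where they do the work, as an engineer would, in place of code of your own. Each camera call takes 0.05 s, during which the arm holds its last target.

## Task

Check the click of the torque driver that stands in the test socket of the grey bench torque tester. First swing the tester's cover open as far as it goes, until it rests on its stop; then turn the driver's T-handle clockwise (seen from above its handle) until it clicks over once, not twice, and let go so that it lies in its next rest.

Things in the scene. Friction and masses are not known exactly. Their poses are not given: they have to be found in the camera images.
- torque_tester: Grey bench torque tester, immovable on rubber feet: slope-front case 160 mm deep (x, front to back), 190 mm wide (y), under a hood-like cover. Origin: centre of its underside, on the worktop. Under the cover the rim is 34 mm high in front, 126 mm at the back; the panel slopes 30 degrees, facing up and to the front. Test socket: steel boss 60 mm across, 16 mm high, mid-panel.
- lid (a joint): Hinge angle of the cover: 0 = shut, growing as its front swings up and over to the back; stop at 1.80. The cover is a wedge-shaped hood, 150 mm high in all when shut; shut or ajar it covers the panel and the driver. Stiff hinge: it stays where it is left; moving it takes up to 6 N at the bar.
- lid_hinge (a point): Point on the cover's hinge line at mid width: on the tester's back rim, 80 mm behind the tester's origin, 126 mm above the worktop. The hinge line is this frame's y (the tester's y). The frame turns with the cover.
- lid_handle (a point): Middle of the round carrying bar, 12 mm thick, 92 mm long (y), parallel to the hinge line, 44 mm free between it and the cover's front wall, an arm at each end. Shut: 210 mm before and 35 mm below the hinge line (radius 213 mm), 91 mm above the worktop; open: 338 mm. Pinch from above within 25 mm of its middle; it turns between the fingers as the cover swings. Frame turns with the cover.
- driver (a joint): Angle of the T-handle, growing clockwise as seen from above it: about 0 at the start (first rest); turning back is blocked at -0.12. Its clutch has a rest every 1.05 (60 degrees): it resists with up to 0.3 N m, clicks over at 0.52 and, if free, springs on by itself to the next rest at 1.05. The second click would come at 1.57 and must not happen.
- driver_grip (a point): Centre of the torque driver's black T-handle: bar 76 mm long (y), 20 mm thick (x), 22 mm high (z), edges rounded, on a steel shank in the test socket. Turning axis: this frame's z, up out of the handle, square to the panel, so leaning 30 degrees from vertical to the tester's front. On the axis, 39 mm above the boss; frame turns with the handle. At the start the bar lies along the tester's y.

How it is judged:
On the way, in this order (a step that is already met when the one before it is completed fails the run):
1. the cover is open to its stop (value of joint lid above 1.7 rad), for 0.2 s.
2. the driver has clicked over once (value of joint driver above 0.8 rad), for 0.1 s.
At the end, for the whole second after the job is handed in: The cover is open on its stop (within 0.1 rad of 1.80) and the T-handle lies free in its next rest, one click on (0.9 to 1.2 rad) (value of joint lid above 1.7 rad and value of joint driver between 0.9 and 1.2 rad); the robot touches nothing.
It fails at once if the driver is clicked over a second time (value of joint driver above 1.57 rad).
It also fails if it takes over 58 s, if anything falls off the work surface, if the arm or the gripper's body presses on something with over 40 N, if the wrist force passes 120 N, or if a joint passes its speed limit or range.

## Working session

There is one attempt and no reset: what is moved stays moved. The work goes in short steps, Python scripts to look and compute and a tool call to move; the robot and the scene stay as the last step left them, time stands still between calls to the robot, and variables do not carry over. Pictures are saved under pics/ and viewed, and the job is handed in when it is done.

Besides the shell and the picture viewer there is one more tool, called by a JSON object that holds its "name" and its "arguments". servo_tool: Moves the arm, as the interface text tells. Its arguments: {"type":"object","properties":{"increments":{"type":"array","items":{"type":"object","properties":{"offset":{"type":"array","items":{"type":"number"}},"yaw":{"type":"number"}}}},"claw":{"type":"number"},"force":{"type":"number"}},"required":["increments"]}

```bash
ls; mkdir -p pics; python3 - <<'E'
from workcell import env
import cv2,numpy as np
print(env.get_state())
for n in("side","top"):
    m=env.camera_model(n);print(n,m)
    p,d=env.read_camera(n);cv2.imwrite(f"pics/{n}0.png",p[:,:,::-1]);np.save(f"pics/{n}0.npy",d)
E
```

```text
pics
{'clock': 0.0, 'joint_pos': array([1.00540091e+00, 3.13989393e-01, 4.49703837e-02, 1.30361490e+00,
       1.37649213e-05, 1.43119841e+00]), 'qvel': array([-0.00080827, -0.00047265,  0.00071831, -0.00065228, -0.00093504,
       -0.00041249]), 'tau': array([-1.64059045e-03, -4.80637872e+01,  2.98527592e+01,  1.95406924e-02,
       -3.73120167e-05,  1.04773662e-05]), 'tcp_pos': array([0.23722407, 0.5232119 , 0.23041163]), 'orientation': array([ 0.69091294,  0.14879936,  0.69137067, -0.15001548]), 'wrist_force': array([ 0.01449747, -0.41436236,  0.1697074 ]), 'ft_torque': array([0.01154385, 0.00204075, 0.00019173]), 'finger_gap': 0.08520225140492917}
side {'vertical_fov': 44.32388616528633, 'cx': 280.2817919223866, 'cy': 201.52256149113833, 'world_from_camera': array([[ 9.99981375e-01, -2.82418145e-03,  5.41057625e-03,
         5.41968245e-01],
       [ 6.08171381e-03,  3.86582194e-01, -9.22234905e-01,
        -5.60240012e-01],
       [ 5.12926274e-04,  9.22250634e-01,  3.86592169e-01,
         4.34674324e-01],
       [ 0.00000000e+00,  0.00000000e+00,  0.00000000e+00,
         1.00000000e+00]])}
top {'vertical_fov': 56.23486073419094, 'cx': 276.4838321103702, 'cy': 208.95241546031306, 'world_from_camera': array([[ 0.01057119,  0.99627356, -0.08559932,  0.46821787],
       [-0.99993863,  0.01081617,  0.00239862,  0.21983623],
       [ 0.00331554,  0.08556871,  0.99632676,  0.95440528],
       [ 0.        ,  0.        ,  0.        ,  1.        ]])}
```

View pics/side0.png

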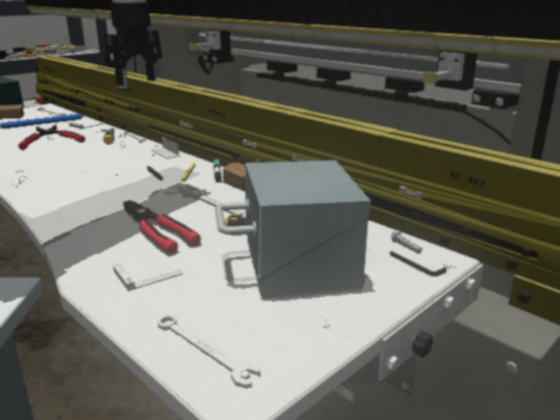

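View pics/top0.png

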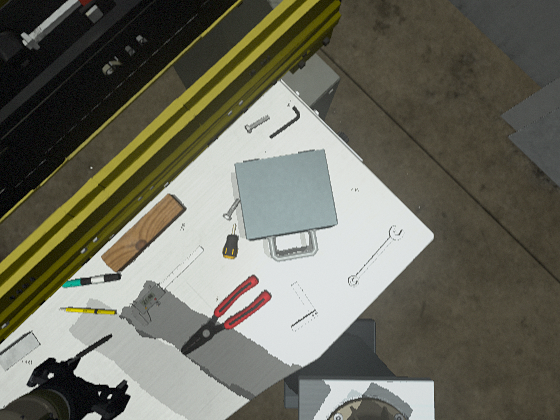

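The side view shows the grey cover at (300,225) with its bar at (222,217). The top view shows the cover at (287,195) and the bar at (293,250), facing the robot. I'll enlarge both.

```bash
python3 - <<'E'
import cv2
a=cv2.imread("pics/top0.png")[135:275,215:355];cv2.imwrite("pics/top0c.png",cv2.resize(a,None,fx=4.2,fy=4.2,interpolation=cv2.INTER_CUBIC))
a=cv2.imread("pics/side0.png")[150:300,200:380];cv2.imwrite("pics/side0c.png",cv2.resize(a,None,fx=4,fy=4,interpolation=cv2.INTER_CUBIC))
E
```

```text
(no output)
```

View pics/top0c.png

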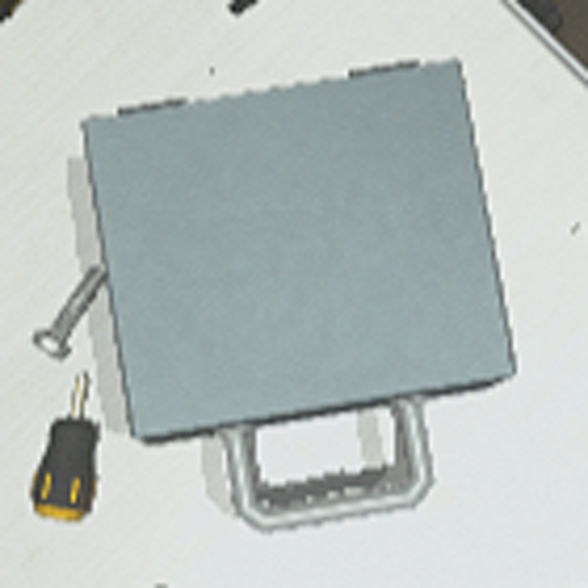

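View pics/side0c.png

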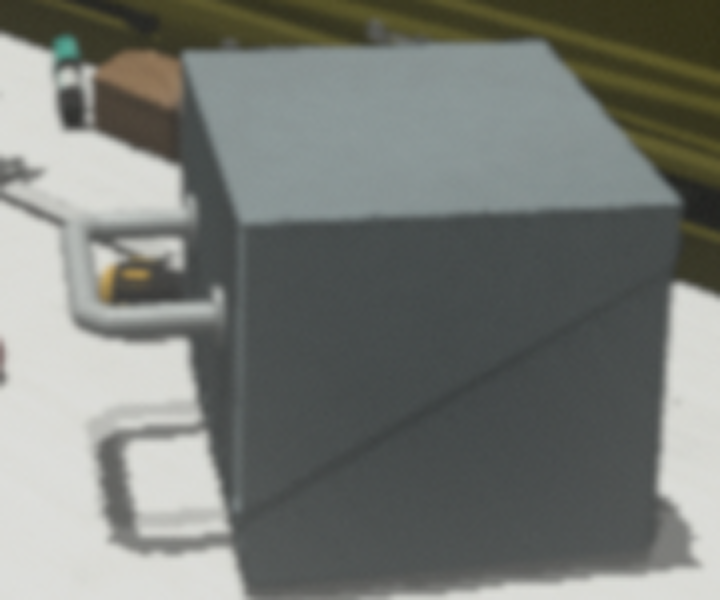

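```bash
cat > h.py <<'E'
import numpy as np,cv2
from workcell import env
def ray(n,u,v):
    m=env.camera_model(n);f=210/np.tan(np.radians(m["vertical_fov"]/2));T=m["world_from_camera"]
    return T[:3,3],T[:3,:3]@np.array([(u-m["cx"])/f,-(v-m["cy"])/f,-1.])
def tri(a,b):
    (o1,d1),(o2,d2)=ray("top",*a),ray("side",*b)
    A=np.stack([d1,-d2],1);s=np.linalg.lstsq(A,o2-o1,rcond=None)[0]
    p,q=o1+s[0]*d1,o2+s[1]*d2
    return (p+q)/2,np.linalg.norm(p-q)
def atz(n,u,v,z):
    o,d=ray(n,u,v);return o+d*(z-o[2])/d[2]
def atd(n,u,v,D):
    o,d=ray(n,u,v);return o+d*D
E
python3 - <<'E'
from h import *
np.set_printoptions(precision=4,suppress=True)
T=lambda x,y:(215+x/4.2-.4,135+y/4.2-.4)
S=lambda x,y:(200+x/4-.4,150+y/4-.4)
print("bar",tri(T(335,508),S(80,270)))
C=[T(82,120),T(460,62),T(515,375),T(140,440)]
P=[atz("top",*c,.15) for c in C];print(np.array(P))
for t,s in[((515,375),(240,222)),((82,120),(547,42)),((460,62),(682,205)),((140,435),(183,52))]:print(tri(T(*t),S(*s)))
d=np.load("pics/top0.npy");D=np.load("pics/side0.npy")
u,v=T(335,508);print(d[int(v)-2:int(v)+3,int(u)-1:int(u)+2])
for i in range(254,258):print(atd("top",295,i,d[i,295]))
# cover-top fit
pts=[atd("top",u,v,d[v,u]) for u in range(245,325,5) for v in range(165,225,5)]
print(np.mean(pts,0),np.std(pts,0))
def yaw(a,b):e=b-a;return np.degrees(np.arctan2(e[1],e[0]))
print(yaw(P[3],P[0]),yaw(P[2],P[1]),yaw(P[1],P[0])-90,yaw(P[2],P[3])-90)
E
```

```text
bar (array([0.4415, 0.1781, 0.0983]), np.float64(0.0011859295687420123))
[[0.6317 0.3068 0.15  ]
 [0.6629 0.12   0.15  ]
 [0.508  0.0932 0.15  ]
 [0.4744 0.2755 0.15  ]]
(array([0.5087, 0.094 , 0.1549]), np.float64(0.001854730604881882))
(array([0.6337, 0.3067, 0.1504]), np.float64(0.00405540925217047))
(array([0.6646, 0.1199, 0.1506]), np.float64(0.003445489987387449))
(array([0.4771, 0.2751, 0.1562]), np.float64(0.0007316499554080872))
[[0.8525 0.8523 0.8522]
 [0.8496 0.8495 0.8496]
 [0.8483 0.8475 0.8463]
 [0.8496 0.8486 0.8485]
 [0.8468 0.8482 0.8488]]
[0.4443 0.1767 0.0998]
[0.4423 0.1769 0.1028]
[0.4401 0.1767 0.1005]
[0.4379 0.1767 0.1   ]
[0.571  0.206  0.1558] [0.0366 0.0474 0.0578]
11.250727382579397 9.836156557770124 9.501300661628292 10.425028047907034
```

```bash
cat >> h.py <<'E'
from scipy.spatial.transform import Rotation as R
def tool(s=None):
    s=s or env.get_state();q=s["orientation"];return np.array(s["tcp_pos"]),R.from_quat(q,scalar_first=True).as_matrix()
def off(target):
    p,M=tool();return M.T@(np.array(target)-p)*100
E
python3 - <<'E'
from h import *
np.set_printoptions(precision=4,suppress=True)
p,M=tool();print(M); y=M[:,1];print("tooly ang",np.degrees(np.arctan2(y[1],y[0])))
d=np.load("pics/top0.npy")
pts=np.array([atd("top",u,v,d[v,u]) for u in range(250,325,5) for v in range(170,225,5)]);pts=pts[(pts[:,2]>.1)&(pts[:,2]<.2)]
c,r,_,_=np.linalg.lstsq(np.c_[pts[:,:2],np.ones(len(pts))],pts[:,2],rcond=None);print(c,pts.mean(0))
t=np.array([.4405,.178]);print("above",off([*t,.2]),off([*t,.09]))
E
```

```text
[[-0.0009  0.413   0.9107]
 [-0.0014  0.9107 -0.413 ]
 [-1.     -0.0016 -0.0002]]
tooly ang 65.6063168124666
[-0.0233 -0.0088  0.1667] [0.5664 0.2007 0.1517]
above [  3.0803 -23.0465  32.7699] [ 14.0803 -23.0288  32.7722]
```

{"name": "servo_tool", "arguments": {"increments": [{"offset": [0,-2.3,3.3],"yaw": 6},{"offset": [0,-5.2,7.4],"yaw": 13},{"offset": [0,-8.1,11.5],"yaw": 20},{"offset": [0,-11,15.6],"yaw": 27},{"offset": [0,-13.9,19.7],"yaw": 34},{"offset": [0,-16.8,23.8],"yaw": 41},{"offset": [0,-19.7,27.9],"yaw": 48},{"offset": [0,-22,31.2],"yaw": 55.4}], "claw": 0.45, "force": 30}}

```text
clock: 0.9
tcp_pos: [0.4315, 0.1921, 0.2311]
orientation: [0.541, 0.455, 0.541, -0.455]
wrist_force: [-0.9, 0.5, -0.1]
finger_gap: 0.0384
```

```bash
python3 - <<'E'
from h import *
np.set_printoptions(precision=4,suppress=True)
s=env.get_state();p,M=tool();y=M[:,1];print(s["clock"],p,s["joint_pos"],s["finger_gap"],M,"tooly",np.degrees(np.arctan2(y[1],y[0])))
print(off([.4405,.178,.2]),off([.4405,.178,.085]))
E
```

```text
0.9 [0.4315 0.1921 0.2311] [ 0.2489  0.1148 -0.2062  1.2498 -0.0001  1.6478] 0.03837767255489658 [[-0.0001  0.9853  0.171 ]
 [-0.0002  0.171  -0.9853]
 [-1.     -0.0001  0.0002]] tooly 9.847694113714297
[3.1113 0.6501 1.5477] [14.6113  0.6513  1.5459]
```

{"name": "servo_tool", "arguments": {"increments": [{"offset": [1,0.4,0.8],"yaw": 0},{"offset": [3,0.7,1.5],"yaw": 0},{"offset": [5.5,0.7,1.5],"yaw": 0},{"offset": [8,0.7,1.5],"yaw": 0},{"offset": [10.5,0.7,1.5],"yaw": 0},{"offset": [12.5,0.7,1.5],"yaw": 0},{"offset": [14,0.7,1.5],"yaw": 0},{"offset": [14.6,0.7,1.5],"yaw": 0}]}}

```text
clock: 1.7
tcp_pos: [0.4337, 0.1804, 0.0825]
orientation: [0.54, 0.45, 0.546, -0.456]
wrist_force: [-20.2, -3.8, 11.1]
finger_gap: 0.0385
```

```bash
python3 - <<'E'
from h import *
p,_=env.read_camera("side");cv2.imwrite("pics/s1.png",cv2.resize(p[100:300,150:380,::-1],None,fx=3,fy=3,interpolation=cv2.INTER_CUBIC))
E
```

```text
(no output)
```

View pics/s1.png

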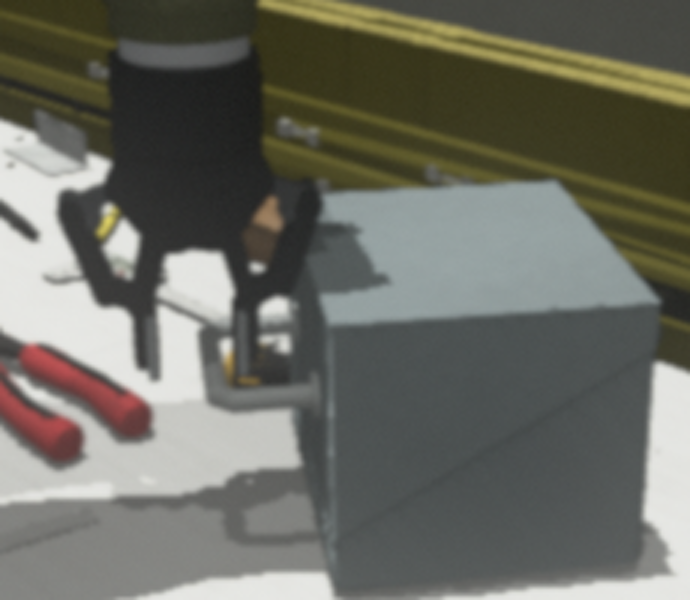

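The side view shows the bar (around (212,370) in the crop) between the fingers. The rear knuckle at (318,200) is touching the cover's front edge. I'll back off and raise slightly, then close.

{"name": "servo_tool", "arguments": {"increments": [{"offset": [-0.4,-0.7,0],"yaw": 0},{"offset": [-0.4,-0.7,0],"yaw": 0},{"offset": [-0.4,-0.6,0],"yaw": 0},{"offset": [-0.4,-0.3,0],"yaw": 0},{"offset": [-0.4,0,0],"yaw": 0},{"offset": [-0.4,0,0],"yaw": 0},{"offset": [-0.4,0,0],"yaw": 0},{"offset": [-0.4,0,0],"yaw": 0}], "claw": 0, "force": 30}}

```text
clock: 2.55
tcp_pos: [0.4408, 0.1815, 0.0895]
orientation: [0.543, 0.454, 0.543, -0.453]
wrist_force: [2.9, 4.3, 0.8]
finger_gap: 0.0106
```

```bash
python3 - <<'E'
from h import *
for n in("side","top"):
    p,_=env.read_camera(n);a=p[100:300,150:380] if n=="side" else p[120:290,190:360];cv2.imwrite(f"pics/{n}2.png",cv2.resize(a[:,:,::-1],None,fx=3,fy=3,interpolation=cv2.INTER_CUBIC))
print(tool())
E
```

```text
(array([0.44076271, 0.18155686, 0.08948922]), array([[ 9.69548973e-04,  9.84112410e-01,  1.77543864e-01],
       [ 1.41862831e-03,  1.77542415e-01, -9.84112127e-01],
       [-9.99998524e-01,  1.20601365e-03, -1.22395366e-03]]))
```

View pics/side2.png

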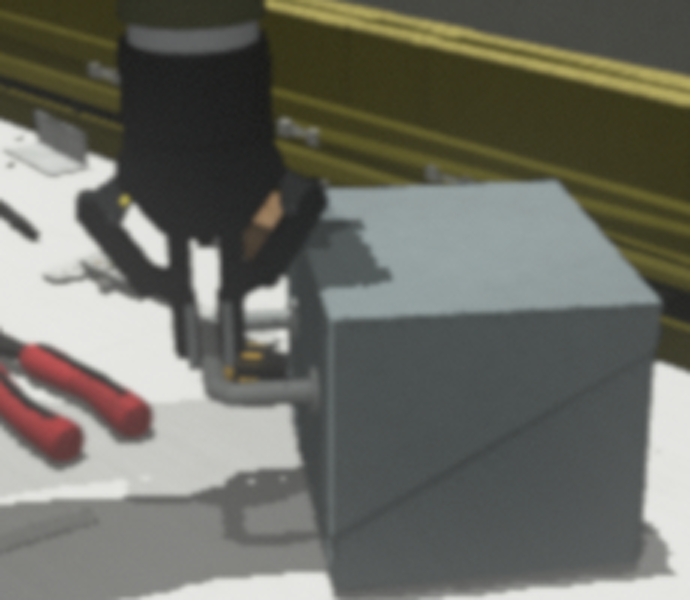

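View pics/top2.png

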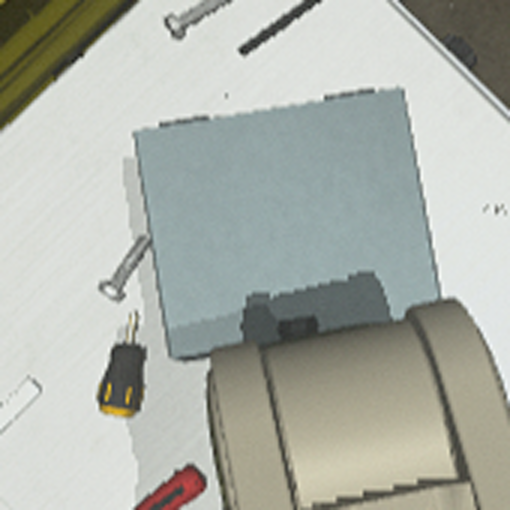

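```bash
python3 - <<'E'
import numpy as np
f=lambda t:np.array([-(210*np.sin(t)-35*np.cos(t)),-210*np.cos(t)-35*np.sin(t)])/10
th=np.linspace(.025,1.805,33)
for k in range(4):
    print([tuple(np.round(f(t)-f(th[8*k]),1)) for t in th[8*k+1:8*k+9]],th[8*k+8])
E
```

```text
[(np.float64(-1.2), np.float64(-0.1)), (np.float64(-2.4), np.float64(-0.2)), (np.float64(-3.5), np.float64(-0.2)), (np.float64(-4.7), np.float64(-0.1)), (np.float64(-5.9), np.float64(-0.0)), (np.float64(-7.1), np.float64(0.2)), (np.float64(-8.2), np.float64(0.4)), (np.float64(-9.4), np.float64(0.8))] 0.47000000000000003
[(np.float64(-1.1), np.float64(0.4)), (np.float64(-2.2), np.float64(0.8)), (np.float64(-3.3), np.float64(1.3)), (np.float64(-4.3), np.float64(1.9)), (np.float64(-5.3), np.float64(2.5)), (np.float64(-6.3), np.float64(3.2)), (np.float64(-7.2), np.float64(3.9)), (np.float64(-8.1), np.float64(4.7))] 0.915
[(np.float64(-0.8), np.float64(0.8)), (np.float64(-1.6), np.float64(1.7)), (np.float64(-2.4), np.float64(2.6)), (np.float64(-3.1), np.float64(3.6)), (np.float64(-3.7), np.float64(4.6)), (np.float64(-4.3), np.float64(5.6)), (np.float64(-4.8), np.float64(6.7)), (np.float64(-5.3), np.float64(7.8))] 1.3599999999999999
[(np.float64(-0.4), np.float64(1.1)), (np.float64(-0.7), np.float64(2.2)), (np.float64(-1.0), np.float64(3.4)), (np.float64(-1.2), np.float64(4.6)), (np.float64(-1.4), np.float64(5.7)), (np.float64(-1.5), np.float64(6.9)), (np.float64(-1.5), np.float64(8.1)), (np.float64(-1.4), np.float64(9.3))] 1.805
```

{"name": "servo_tool", "arguments": {"increments": [{"offset": [-1.2,-0.1,0],"yaw": 0},{"offset": [-2.4,-0.2,0],"yaw": 0},{"offset": [-3.5,-0.2,0],"yaw": 0},{"offset": [-4.7,-0.1,0],"yaw": 0},{"offset": [-5.9,0,0],"yaw": 0},{"offset": [-7.1,0.2,0],"yaw": 0},{"offset": [-8.2,0.4,0],"yaw": 0},{"offset": [-9.4,0.8,0],"yaw": 0}]}}

```text
clock: 3.45
tcp_pos: [0.4467, 0.1824, 0.182]
orientation: [0.541, 0.453, 0.544, -0.454]
wrist_force: [0.9, 4.5, -5.8]
finger_gap: 0.0102
```

{"name": "servo_tool", "arguments": {"increments": [{"offset": [-1.1,0.4,0],"yaw": 0},{"offset": [-2.2,0.8,0],"yaw": 0},{"offset": [-3.3,1.3,0],"yaw": 0},{"offset": [-4.3,1.9,0],"yaw": 0},{"offset": [-5.3,2.5,0],"yaw": 0},{"offset": [-6.3,3.2,0],"yaw": 0},{"offset": [-7.2,3.9,0],"yaw": 0},{"offset": [-8.1,4.7,0],"yaw": 0}]}}

```text
clock: 4.25
tcp_pos: [0.4894, 0.19, 0.264]
orientation: [0.54, 0.45, 0.545, -0.456]
wrist_force: [-13.6, 1.2, 4.7]
finger_gap: 0.0104
```

```bash
python3 - <<'E'
from h import *
p,_=env.read_camera("side");cv2.imwrite("pics/s3.png",p[:,:,::-1])
E
```

```text
(no output)
```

View pics/s3.png

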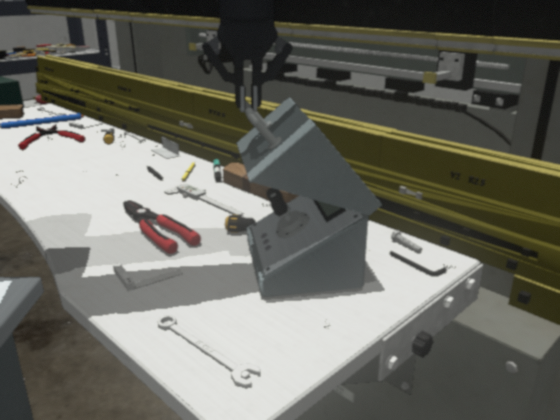

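{"name": "servo_tool", "arguments": {"increments": [{"offset": [-0.9,0.6,0],"yaw": 0},{"offset": [-1.8,1.4,0],"yaw": 0},{"offset": [-2.6,2.3,0],"yaw": 0},{"offset": [-3.3,3.2,0],"yaw": 0},{"offset": [-3.9,4.2,0],"yaw": 0},{"offset": [-4.5,5.2,0],"yaw": 0},{"offset": [-5.0,6.3,0],"yaw": 0},{"offset": [-5.5,7.4,0],"yaw": 0}]}}

```text
clock: 5.1
tcp_pos: [0.5641, 0.2034, 0.3226]
orientation: [0.542, 0.453, 0.543, -0.454]
wrist_force: [-10.4, 0.5, 13.8]
finger_gap: 0.0096
```

```bash
python3 - <<'E'
from h import *
p,d=env.read_camera("side");cv2.imwrite("pics/s4.png",cv2.resize(p[0:220,180:440,::-1],None,fx=3,fy=3,interpolation=cv2.INTER_CUBIC));np.save("pics/s4.npy",d)
s=env.get_state();print(s["joint_pos"],s["wrist_force"],s["ft_torque"],s["tcp_pos"])
E
```

```text
[2.11990753e-01 3.66171231e-01 3.44724982e-01 1.54959709e+00
 3.33191786e-04 1.60436298e+00] [-10.27956565   0.4794956   17.61054678] [ 0.20561494  2.37751042 -0.01911952] [0.56593603 0.20373752 0.32343175]
```

View pics/s4.png

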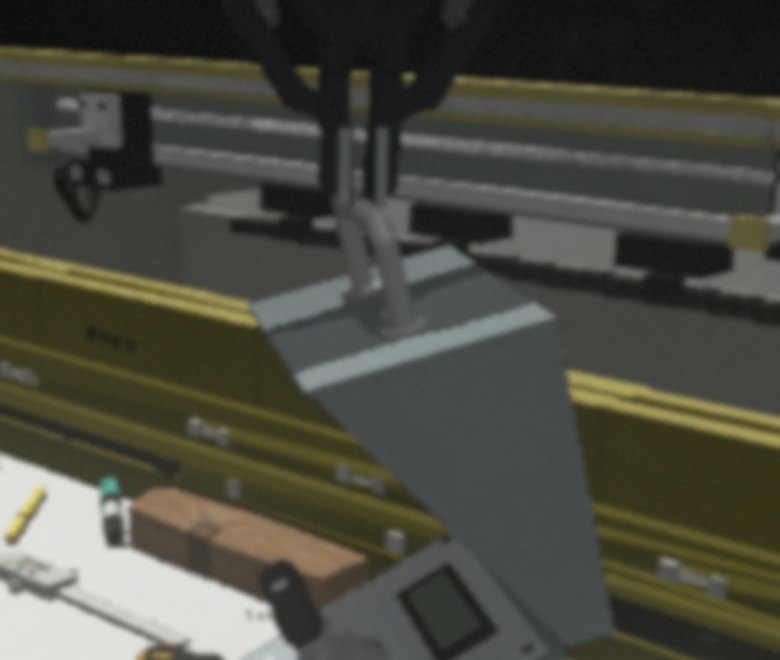

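The bar is at the very fingertips (370,205), so the grip is about to slip off. I'll open a little, go lower and grip again. The hinge holds the cover in place meanwhile.

{"name": "servo_tool", "arguments": {"increments": [{"offset": [0,0,0],"yaw": 0},{"offset": [0,0,0],"yaw": 0},{"offset": [0,0,0],"yaw": 0},{"offset": [0.5,0,0],"yaw": 0},{"offset": [1.0,0,0],"yaw": 0},{"offset": [1.5,0,0],"yaw": 0},{"offset": [1.8,0,0],"yaw": 0},{"offset": [1.8,0,0],"yaw": 0}], "claw": 0.4}}

```text
clock: 5.95
tcp_pos: [0.5669, 0.2037, 0.3004]
orientation: [0.542, 0.453, 0.543, -0.454]
wrist_force: [0.1, -0.1, -0.5]
finger_gap: 0.0341
```

```bash
python3 - <<'E'
from h import *
p,d=env.read_camera("side");cv2.imwrite("pics/s5.png",cv2.resize(p[0:220,180:440,::-1],None,fx=3,fy=3,interpolation=cv2.INTER_CUBIC))
E
```

```text
(no output)
```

View pics/s5.png

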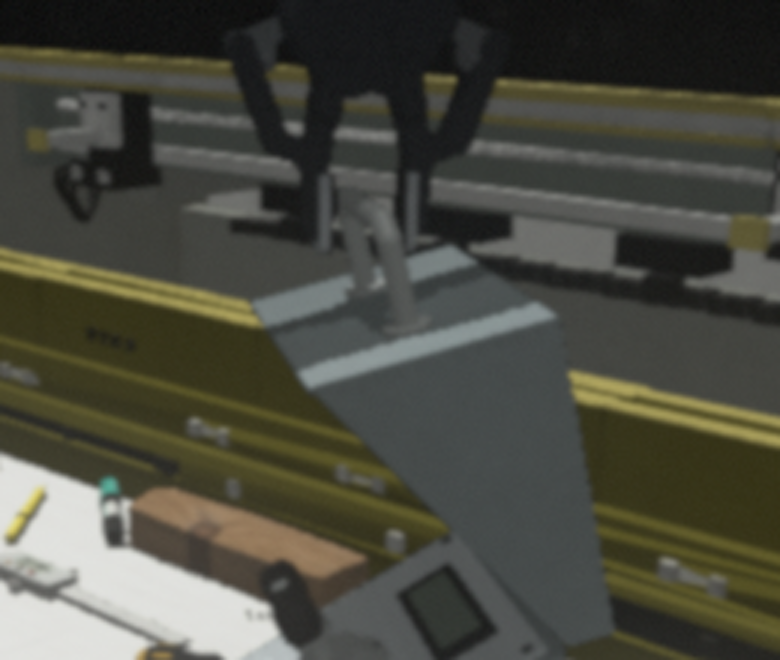

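The bar (362,200) is now well between the fingers, about 19 mm above the tips. Closing.

{"name": "servo_tool", "arguments": {"increments": [{"offset": [0,0,0],"yaw": 0},{"offset": [0,0,0],"yaw": 0},{"offset": [0,0,0],"yaw": 0},{"offset": [0,0,0],"yaw": 0},{"offset": [-0.3,0.7,0],"yaw": 0},{"offset": [-0.6,1.4,0],"yaw": 0},{"offset": [-0.8,2.1,0],"yaw": 0},{"offset": [-1.0,2.8,0],"yaw": 0}], "claw": 0, "force": 30}}

```text
clock: 6.8
tcp_pos: [0.5945, 0.2087, 0.3117]
orientation: [0.542, 0.453, 0.543, -0.454]
wrist_force: [-6.1, -1.7, 7.9]
finger_gap: 0.0108
```

{"name": "servo_tool", "arguments": {"increments": [{"offset": [-0.2,0.9,0],"yaw": 0},{"offset": [-0.35,1.8,0],"yaw": 0},{"offset": [-0.5,2.7,0],"yaw": 0},{"offset": [-0.6,3.6,0],"yaw": 0},{"offset": [-0.7,4.5,0],"yaw": 0},{"offset": [-0.75,5.4,0],"yaw": 0},{"offset": [-0.8,6.2,0],"yaw": 0},{"offset": [-0.8,7.0,0],"yaw": 0}]}}

```text
clock: 7.6
tcp_pos: [0.6618, 0.2207, 0.3196]
orientation: [0.541, 0.452, 0.544, -0.455]
wrist_force: [-31.8, -6.0, 9.1]
finger_gap: 0.0105
```

```bash
python3 - <<'E'
from h import *
p,d=env.read_camera("side");cv2.imwrite("pics/s6.png",cv2.resize(p[0:260,180:460,::-1],None,fx=2.3,fy=2.3,interpolation=cv2.INTER_CUBIC))
s=env.get_state();print(s["joint_pos"],s["wrist_force"],s["tcp_pos"])
E
```

```text
[2.06932056e-01 6.04815602e-01 7.15806383e-01 1.68828929e+00
 1.25118793e-04 1.59966144e+00] [-13.98749646  -3.10622672   6.3041389 ] [0.66155722 0.22066779 0.31964638]
```

View pics/s6.png

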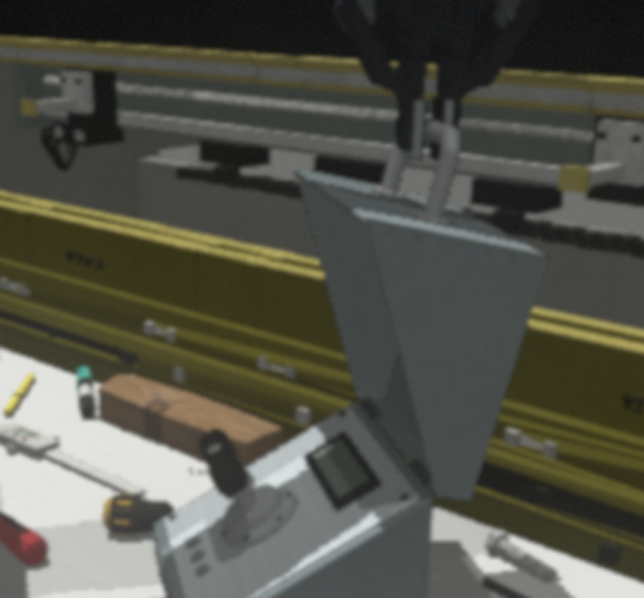

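The force spike and position agree with the cover being at its stop. Releasing and rising.

{"name": "servo_tool", "arguments": {"increments": [{"offset": [0,0,0],"yaw": 0},{"offset": [0,-0.2,0],"yaw": 0},{"offset": [0,-0.2,0],"yaw": 0},{"offset": [-0.5,-0.2,0],"yaw": 0},{"offset": [-2,-0.2,0],"yaw": 0},{"offset": [-3.5,-0.2,0],"yaw": 0},{"offset": [-5,-0.2,0],"yaw": 0},{"offset": [-6,-0.2,0],"yaw": 0}], "claw": 0.4}}

```text
clock: 8.45
tcp_pos: [0.662, 0.2208, 0.3811]
orientation: [0.543, 0.454, 0.542, -0.453]
wrist_force: [0.6, 1.2, 0.5]
finger_gap: 0.0343
```

{"name": "servo_tool", "arguments": {"increments": [{"offset": [0,-3,0],"yaw": 0},{"offset": [0,-7,0],"yaw": 0},{"offset": [0,-11,0],"yaw": 0},{"offset": [0,-15,0],"yaw": 0},{"offset": [0,-19,0],"yaw": 0},{"offset": [0,-22,0],"yaw": 0},{"offset": [0,-24,0],"yaw": 0},{"offset": [0,-25,0],"yaw": 0}], "claw": 0}}

```text
clock: 9.25
tcp_pos: [0.4142, 0.1763, 0.3806]
orientation: [0.543, 0.454, 0.542, -0.453]
wrist_force: [0.2, -0.6, 0.7]
finger_gap: 0.0003
```

```bash
python3 - <<'E'
from h import *
for n in("side","top"):
    p,d=env.read_camera(n);np.save(f"pics/{n}7.npy",d);cv2.imwrite(f"pics/{n}7.png",p[:,:,::-1]);a=p[20:300,180:440] if n=="side" else p[110:310,190:360]
    cv2.imwrite(f"pics/{n}7c.png",cv2.resize(a[:,:,::-1],None,fx=2.1 if n=="side" else 3,fy=2.1 if n=="side" else 3,interpolation=cv2.INTER_CUBIC))
E
```

```text
(no output)
```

View pics/side7c.png

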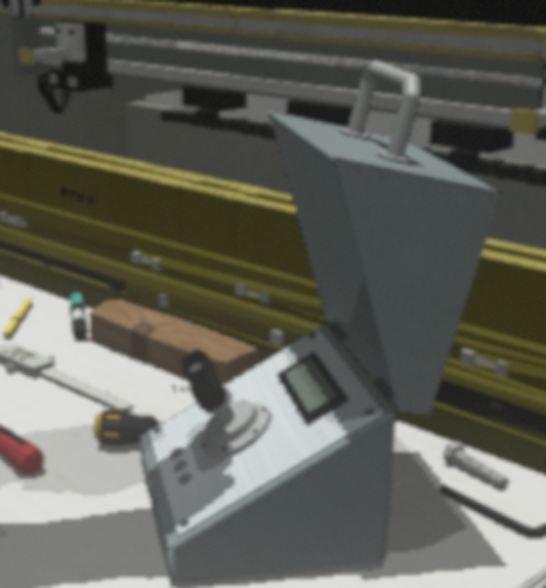

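View pics/top7c.png

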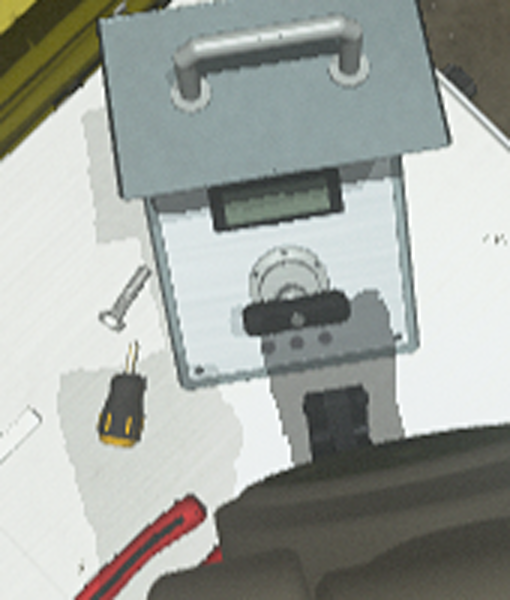

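```bash
python3 - <<'E'
from h import *
np.set_printoptions(precision=4,suppress=True)
T=lambda x,y:(190+x/3-.3,110+y/3-.3)
S=lambda x,y:(180+x/2.1-.3,20+y/2.1-.3)
print("lidbar",tri(T(277,37),S(392,75)))
print("drv",tri(T(297,312),S(206,380)))
d=np.load("pics/top7.npy")
for x,y in[(260,316),(297,312),(335,307)]:
    u,v=map(int,np.round(T(x,y)));print(atd("top",u,v,d[v,u]),atd("top",u,v-1,d[v-1,u]))
E
python3 -c "
import cv2
a=cv2.imread('pics/side7.png')[170:240,240:330];cv2.imwrite('pics/s7d.png',cv2.resize(a,None,fx=7,fy=7,interpolation=cv2.INTER_CUBIC))
a=cv2.imread('pics/top7.png')[185:245,240:330];cv2.imwrite('pics/t7d.png',cv2.resize(a,None,fx=7,fy=7,interpolation=cv2.INTER_CUBIC))"
```

```text
lidbar (array([0.6612, 0.2109, 0.341 ]), np.float64(0.0016628420149348805))
drv (array([0.5318, 0.1918, 0.1207]), np.float64(0.0036378409772383695))
[0.5261 0.2187 0.1331] [0.5283 0.2188 0.1309]
[0.5285 0.1915 0.1325] [0.5309 0.1914 0.129 ]
[0.5331 0.1663 0.1309] [0.535  0.1665 0.1338]
```

View pics/s7d.png

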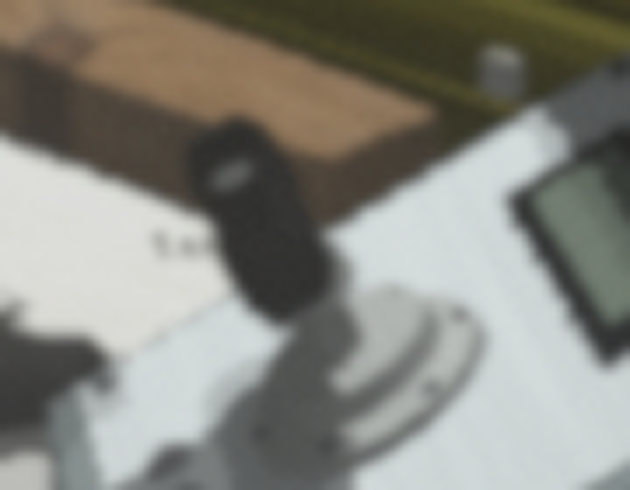

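View pics/t7d.png

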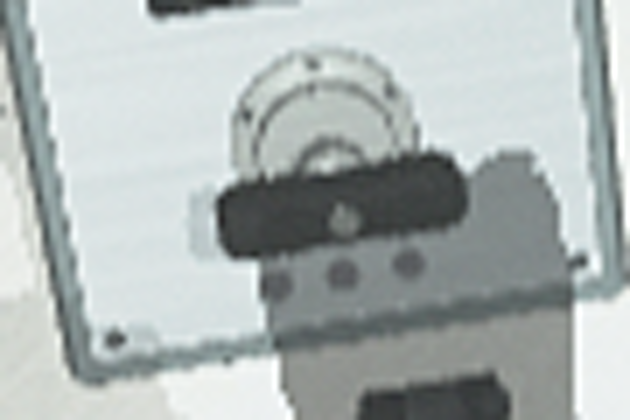

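The top view shows the cover fully back, with its bar at z≈0.341. The T-handle lies across the tester, centred at (342,205) in the crop, world ≈(0.534,0.192,0.123). I'll push its left end from the front with closed fingers.

{"name": "servo_tool", "arguments": {"increments": [{"offset": [2,0.3,-0.6],"yaw": 0},{"offset": [5.5,1.2,-1.6],"yaw": 0},{"offset": [9.5,2.4,-2.6],"yaw": 0},{"offset": [13.5,3.6,-2.6],"yaw": 0},{"offset": [17.5,4.8,-2.6],"yaw": 0},{"offset": [21.5,6.0,-2.6],"yaw": 0},{"offset": [25,7.0,-2.6],"yaw": 0},{"offset": [27.3,7.6,-2.6],"yaw": 0}], "claw": 0}}

```text
clock: 10.15
tcp_pos: [0.4866, 0.2154, 0.1027]
orientation: [0.542, 0.453, 0.543, -0.455]
wrist_force: [-1.3, 0.1, -0.3]
finger_gap: -0.0002
```

```bash
python3 - <<'E'
from h import *
ims=[]
for n in("side","top"):
    p,d=env.read_camera(n);a=p[150:260,220:350] if n=="side" else p[180:270,240:340]
    cv2.imwrite(f"pics/{n}8.png",cv2.resize(a[:,:,::-1],None,fx=5,fy=5,interpolation=cv2.INTER_CUBIC))
E
```

```text
(no output)
```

View pics/side8.png

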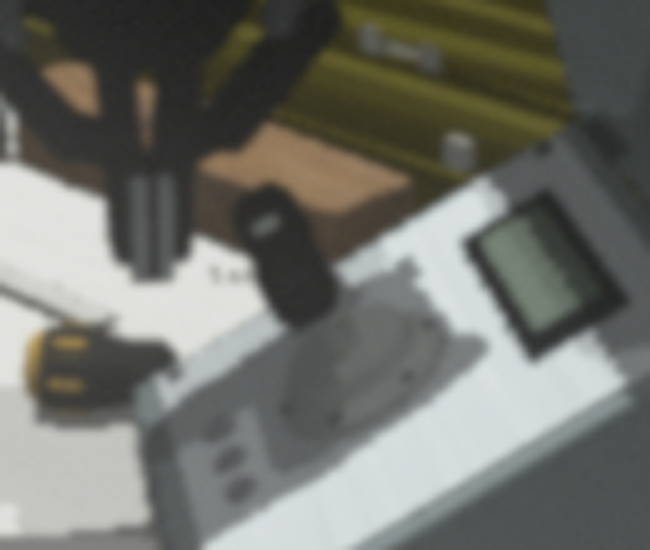

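View pics/top8.png

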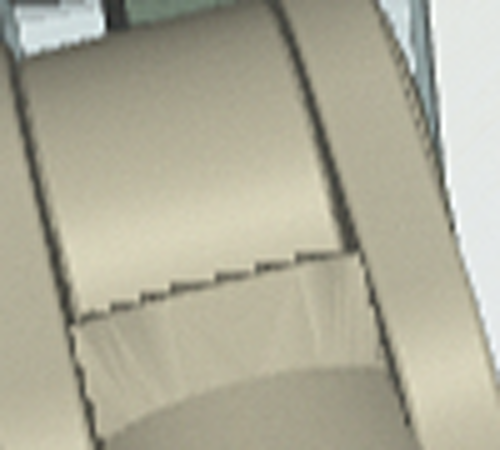

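{"name": "servo_tool", "arguments": {"increments": [{"offset": [0,0.7,0],"yaw": 0},{"offset": [0,1.3,0],"yaw": 0},{"offset": [0,1.5,0],"yaw": 0},{"offset": [0,1.7,0],"yaw": 0},{"offset": [0,1.8,0],"yaw": 0},{"offset": [0,1.9,0],"yaw": 0},{"offset": [0,2.0,0],"yaw": 0},{"offset": [0,2.1,0],"yaw": 0}]}}

```text
clock: 11.05
tcp_pos: [0.5019, 0.2194, 0.1079]
orientation: [0.541, 0.452, 0.545, -0.455]
wrist_force: [-14.6, -0.1, 9.7]
finger_gap: 0.0001
```

```bash
python3 - <<'E'
from h import *
p,d=env.read_camera("side");a=p[150:260,220:350]
cv2.imwrite(f"pics/s9.png",cv2.resize(a[:,:,::-1],None,fx=5,fy=5,interpolation=cv2.INTER_CUBIC))
s=env.get_state();print(s["wrist_force"],s["ft_torque"],s["tcp_pos"])
E
```

```text
[-14.65564182   0.20838396  11.11658009] [ 0.13273469  2.83906574 -0.01001832] [0.50231032 0.21960037 0.107914  ]
```

View pics/s9.png

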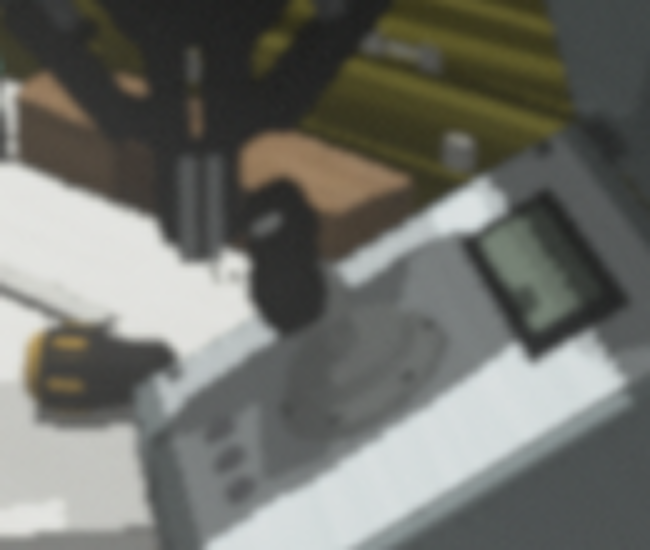

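The handle has begun to turn: its far end at (275,215) has moved back. I'll keep pushing and rise along the slope.

{"name": "servo_tool", "arguments": {"increments": [{"offset": [-0.1,0.1,0],"yaw": 0},{"offset": [-0.2,0.2,0],"yaw": 0},{"offset": [-0.3,0.3,0],"yaw": 0},{"offset": [-0.4,0.4,0],"yaw": 0},{"offset": [-0.5,0.5,0],"yaw": 0},{"offset": [-0.5,0.5,0],"yaw": 0},{"offset": [-0.5,0.5,0],"yaw": 0},{"offset": [-0.5,0.5,0],"yaw": 0}]}}

```text
clock: 11.9
tcp_pos: [0.5125, 0.2202, 0.1121]
orientation: [0.543, 0.454, 0.542, -0.453]
wrist_force: [-0.3, -0.4, 0.4]
finger_gap: 0.0001
```

The force has dropped to zero, which looks like the click. Backing off to check.

{"name": "servo_tool", "arguments": {"increments": [{"offset": [0,-0.5,0],"yaw": 0},{"offset": [0,-2,0],"yaw": 0},{"offset": [0,-5,0],"yaw": 0},{"offset": [-2,-8,0],"yaw": 0},{"offset": [-6,-11,0],"yaw": 0},{"offset": [-10,-13,0],"yaw": 0},{"offset": [-13,-14,0],"yaw": 0},{"offset": [-15,-14,0],"yaw": 0}]}}

```text
clock: 12.7
tcp_pos: [0.3727, 0.1952, 0.264]
orientation: [0.543, 0.454, 0.542, -0.453]
wrist_force: [0.7, -0.0, -0.7]
finger_gap: 0.0001
```

```bash
python3 - <<'E'
from h import *
for n in("side","top"):
    p,d=env.read_camera(n);np.save(f"pics/{n}10.npy",d)
    a=p[150:260,220:350] if n=="side" else p[110:250,220:360]
    k=5 if n=="side" else 4.2
    cv2.imwrite(f"pics/{n}10.png",cv2.resize(a[:,:,::-1],None,fx=k,fy=k,interpolation=cv2.INTER_CUBIC))
E
```

```text
(no output)
```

View pics/top10.png

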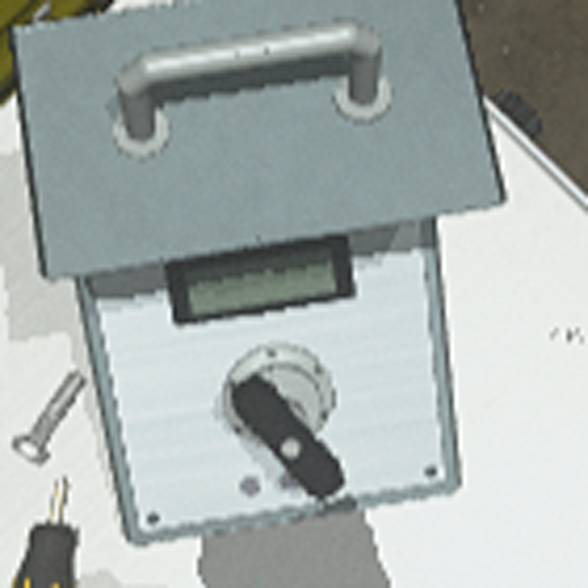

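View pics/side10.png

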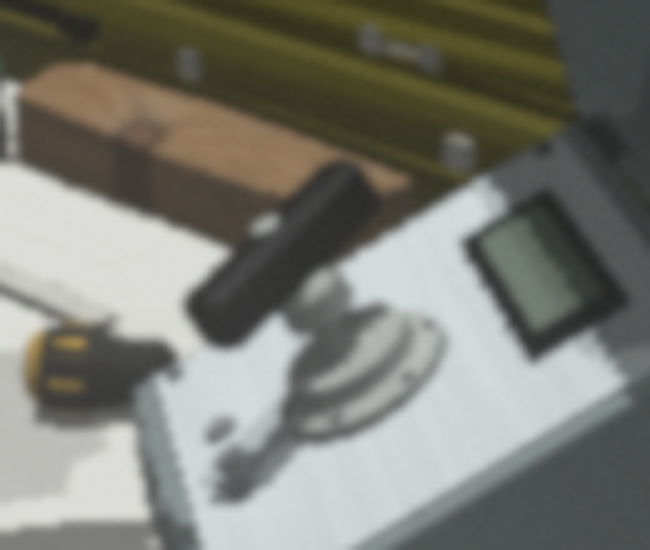

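```bash
python3 - <<'E'
from h import *
ey=np.array([-.177,.984,0]);ex0=np.array([.984,.177,0]);n=np.array([-.5*.984,-.5*.177,.866]);es=np.cross(ey,n)
c=np.array([.534,.192,.123])+n*.011
P=[]
for x,y in[(248,388),(327,486),(80,280),(125,540),(436,215),(460,487)]:
    o,d=ray("top",220+x/4.2-.4,110+y/4.2-.4);P.append(o+d*(n@(c-o))/(n@d))
e=P[0]-P[1];print(np.linalg.norm(e),np.arctan2(e@es,e@ey))
u,v=(220+256/4.2,110+48/4.2)
d=np.load("pics/top10.npy");print(atd("top",int(u),int(v),d[int(v),int(u)]))
print(env.get_state()["wrist_force"])
E
```

```text
0.06886923072850021 1.0883346006161996
[0.6613409  0.21425233 0.34300842]
[ 0.96332652  0.5655434  -0.91973275]
```

The handle measures about 1.09 rad against a rest at 1.05. The cover bar is still at x 0.661, z 0.34, so the cover is on its stop, and the arm is clear. Handing in.

```bash
python3 -c "
from workcell import env
print(env.hand_in())"
```

```text
the job is handed in; nothing more can be done
None
```

I swung the cover open to its stop and turned the T-handle through one click with the closed fingers. I then backed the arm clear and handed the job in at about 13 s; no verdict was reported.

**Last checks (top camera):**
- **Driver:** the handle lies at about 1.09 rad, next to its rest at 1.05. I saw one force release and the handle came to rest one step on.
- **Cover:** its bar stands at x 0.661, z about 0.341–0.343, against an expected 0.338 when open.
- **Arm:** it is well clear, with wrist forces within about 1 N of zero.

**What went wrong on the way:**
- **Knuckle contact:** on the first descent a gripper knuckle pressed the cover's front edge with about 20 N. I backed off before gripping.
- **Slipping grip:** about three quarters of the way through the swing the bar had slid to the fingertips. I opened, moved lower and gripped again.
- **Stop impact:** the wrist force read about 32 N when the cover met its stop.
- **Driver position:** the measured centre was about 9 mm (8 mm in x, 5 mm in height) from the value worked out from the text. I used the measured one.

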